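Unlock the tip-out pot and empty its weld nuts into the tray

ROBOT

A 6-joint arm with a two-finger parallel gripper is mounted at the origin on the work surface. World frame = base frame: x ahead of the robot, y to its left, z up, the work surface at z = 0. Lengths are in m, angles in degrees, forces in N, time in s.
With the tool pointing down it reaches from about 0.3 to 0.825 m from the base axis. Payload 5.4 kg.
Tool frame: the origin (TCP) lies at the very end of the fingers, on their centre line; the grasp point (between the pads) lies 19 mm behind it; z points along the fingers, y is the line along which they close (so a half turn about z gives the same grasp; the last joint's range is limited). The gripper opens to 92 mm and grips with 3 to 60 N. Pads are 20 mm wide; open, the fingers measure 128 mm over their backs; the gripper's body (75 mm by 189 mm) begins 69 mm behind the grasp point.
Start: joints at [-88.299, 9.076, 91.501, -0, 79.423, -12.038], TCP at [0.137, -0.559, 0.215] pointing down, gripper open.
Joint ranges: [-166.64, 166.64], [-54.1, 131.32], [10.49, 154.53], [-73.88, 253.88], [9.74, 151.15], [-171.62, 171.62]. Speed limits (degrees/s): [147.25, 147.25, 180, 180, 180, 180].

INTERFACE

Orientations are given as [roll, pitch, yaw] about the fixed x, y, z axes, in that order (R = Rz(yaw) Ry(pitch) Rx(roll)).
In Python, from plant import robot, grip, planner, eyes, order gives the robot as it stands. The module is installed in compiled form; this text tells all that it offers. Calls block until the motion is done:
- robot.movep(position, orientation): joint-space move of the TCP to a pose.
- robot.servo_line(position, ori=None, feed=0.15): straight line of the TCP; ori=None keeps the orientation; feed is the mean speed in m/s.
- robot.movej(angles): joint-space move.
- grip(opening, grip_force=None): opening from 0.0 (shut) to 1.0 (fully open); grip_force is the grip in N (None keeps the last); returns when the fingers have stopped.
- robot.sleep(seconds).
- planner.ik(position, orientation): joint angles nearest the present ones, or None.
- eyes.camera(name): name is "scene" or "side" or "wrist"; returns the picture (480x640x3 uint8, blue, green, red); there is no depth.
- eyes.get_calibration(name): a dict with "K" (3x3 intrinsics, pixels), "R" (3x3) and "t" (3): a world point X has camera coordinates R X + t. Camera axes: x right, y down, z forward; pixel columns grow to the right and rows downward; lengths in m; the calibration is good to about 2 mm. A picture is of the moment at which its call begins: read the wrist's pose just before it. get_calibration takes no time and is no camera call; for the wrist camera it gives the pose at the moment of the call.
A pose or a line that the arm cannot do raises robot.Unreachable and nothing moves.
- order.close_job(): hands the job in; it is judged then, once.
Readings, each from a call of its own:
- robot.current_time(): time.
- robot.current_q(): joint angles.
- robot.current_joint_vel(): joint speeds.
- robot.current_tau(): joint torques, N m.
- robot.current_ee_pos(): TCP position.
- robot.current_orientation(): TCP orientation.
- robot.current_force(): force on the tool from outside, world axes, zero at the start.
- robot.current_moment(): the same for the moment, N m.
- robot.current_width(): opening from 0.0 (shut) to 1.0 (fully open).
- robot.current_finger_force(): force on a finger pad.
Only numpy, scipy, OpenCV 4.12 (cv2) and the standard library are available. Lean on these libraries where they do the work, as an engineer would, in place of code of your own. Each camera call takes 0.05 s, during which the arm holds its last target. There are 200 camera calls.

TASK

Push the yellow lock grip outward until it bears firmly on its end stop (the tip of the screw in the red collar), without shoving the collar along the track. Then tip the pot by its crank until all five weld nuts lie in the green tray, and turn the pot back fully upright. Leave the lock out at its stop, keep the tray where it is, and do not disturb the can, the magnet or the brush.

Things in the scene. Friction and masses are not known exactly. Their poses are not given: they have to be found in the camera images.
- stand: Fixed blue stand; origin on the bench midway between its cheek plates (60 x 10 mm, 165 high, at y = +80 and -80). y is parallel to the pot's hinge, which is 140 mm above the origin; x points the way the pot tips; z up. An aluminium lock track (50 mm wide, top 65 mm high) runs from y = -85 out to y = -290.
- pot: Steel pot 90 mm tall, rim 100 mm across; origin on the hinge at mid-height, z to the mouth. Turns about the stand's y from upright (at a rest) to 2.5 rad, top going to stand +x. Stiff hinge: stays where left (about 4 N at the crank). Nuts slide out reliably past 2.2 rad. Crank on the +y side: 75 mm arm leaning 50 degrees back (-x) from the pot's z. The lock's bolt blocks a lug under the floor.
- crank_grip (a point): Middle of the black sleeve on the pot's crank: 18 mm thick, 74 mm long along the stand's y, spins freely. At (-57, 150, 48) mm in the pot's frame; goes round the hinge at 75 mm radius. The crank arm is on its inner side (y below 106).
- lock: Yellow grip block of the transport lock: 30 (x) by 20 mm (y), from 1 to 51 mm above its origin, which is on the track's top (65 mm above the bench). Axes as the stand's. Slides outward along the stand's -y with about 2 N friction; starts at stand y = -155 to -165. Its bolt blocks the pot until about 30 mm out.
- stop: Red stop collar clamped on the track, 60 x 20 (y) x 32 mm high, origin at its middle, 66 mm above the bench, at stand y = -240 to -270, axes as the stand's. A steel set screw, 10 mm thick, 16 mm above the origin, sticks out towards the grip by 6 to 16 mm (varies, not measured): its tip is the grip's end stop, to be felt. The clamp slips above about 45 N.
- tray: Green steel tray, loose, 270 x 140 mm, 40 mm high, wall 4, under and in front of the pot between the cheeks; origin at the middle of its underside, x along its length.
- can: White spray can, 52 mm across, 120 mm tall, loose bystander; origin under its middle.
- magnet: Yellow switch magnet, 50 x 90 x 22 mm, loose bystander; origin under its middle.
- brush: Hand brush lying beside the stand, loose bystander.
- nut0: Square weld nut, 20 x 20 x 11 mm, 32 g, brass coloured, loose in the pot at the start; origin in the middle of one flat face.
- nut1: Square weld nut, 20 x 20 x 11 mm, 32 g, brass coloured, loose in the pot at the start; origin in the middle of one flat face.
- nut2: Square weld nut, 20 x 20 x 11 mm, 32 g, brass coloured, loose in the pot at the start; origin in the middle of one flat face.
- nut3: Square weld nut, 20 x 20 x 11 mm, 32 g, brass coloured, loose in the pot at the start; origin in the middle of one flat face.
- nut4: Square weld nut, 20 x 20 x 11 mm, 32 g, brass coloured, loose in the pot at the start; origin in the middle of one flat face.

How it is judged (in metres and radians):
On the way, in this order (a step that is already met when the one before it is completed fails the run):
1. the lock grip bears on its end stop with more than 1.5 N, the pot still upright (contact force between lock and stop above 1.5 N and angle between pot's own z axis and vertical below 0.1 rad), for 0.1 s.
2. the pot is tipped and all five nuts are in the tray (angle between pot's own z axis and vertical above 1.3 rad and x of nut0 in the frame of tray between -0.133 and 0.133 m and y of nut0 in the frame of tray between -0.068 and 0.068 m and z of each of nut0, nut1, nut2, nut3, nut4 in the frame of tray below 0.04 m and x of nut1 in the frame of tray between -0.133 and 0.133 m and y of nut1 in the frame of tray between -0.068 and 0.068 m and x of nut2 in the frame of tray between -0.133 and 0.133 m and y of nut2 in the frame of tray between -0.068 and 0.068 m and x of nut3 in the frame of tray between -0.133 and 0.133 m and y of nut3 in the frame of tray between -0.068 and 0.068 m and x of nut4 in the frame of tray between -0.133 and 0.133 m and y of nut4 in the frame of tray between -0.068 and 0.068 m), for 0.1 s.
At the end, for the whole second after the job is handed in: The pot is upright within 0.1 rad (6 degrees) and still; all five nuts lie inside the tray at rest; the lock grip is still out at its stop (its middle within 38 mm of the collar's middle, which covers every setting of the screw with at least 2 mm to spare) (angle between pot's own z axis and vertical below 0.1 rad and angular speed of pot below 0.05 rad/s and y of lock in the frame of stop below 0.038 m and x of nut0 in the frame of tray between -0.133 and 0.133 m and y of nut0 in the frame of tray between -0.068 and 0.068 m and z of each of nut0, nut1, nut2, nut3, nut4 in the frame of tray below 0.04 m and x of nut1 in the frame of tray between -0.133 and 0.133 m and y of nut1 in the frame of tray between -0.068 and 0.068 m and x of nut2 in the frame of tray between -0.133 and 0.133 m and y of nut2 in the frame of tray between -0.068 and 0.068 m and x of nut3 in the frame of tray between -0.133 and 0.133 m and y of nut3 in the frame of tray between -0.068 and 0.068 m and x of nut4 in the frame of tray between -0.133 and 0.133 m and y of nut4 in the frame of tray between -0.068 and 0.068 m and linear speed of each of nut0, nut1, nut2, nut3, nut4 below 0.02 m/s); the robot touches nothing.
It fails at once if the stop collar is shoved more than 3 mm along the track (distance of stop from where it was at the start of the episode above 0.003 m).
It fails at once if the tray is moved more than 25 mm (distance of tray from where it was at the start of the episode above 0.025 m).
It fails at once if the can is disturbed (moved more than 20 mm) (distance of can from where it was at the start of the episode above 0.02 m).
It fails at once if the magnet is disturbed (moved more than 20 mm) (distance of magnet from where it was at the start of the episode above 0.02 m).
It fails at once if the brush is disturbed (moved more than 20 mm) (distance of brush from where it was at the start of the episode above 0.02 m).
It also fails if it takes over 70 s, if anything falls off the work surface, if the arm or the gripper's body presses on something with over 40 N, if the wrist force passes 120 N, or if a joint passes its speed limit or range.

## Working session

There is one attempt and no reset: what is moved stays moved. The work goes in short steps, each a Python script; the robot and the scene stay as the last script left them, time stands still between calls to the robot, and variables do not carry over. Pictures are saved under pics/ and viewed, at most 10 in all, crops included, and the job is handed in when it is done.

```bash
mkdir -p pics
python3 - <<'E'
from plant import robot, grip, planner, eyes, order
import cv2,numpy as np
for n in("scene","side"):
    cv2.imwrite(f"pics/{n}0.png",eyes.camera(n)); c=eyes.get_calibration(n)
    print(n,c["K"].tolist(),(-c["R"].T@c["t"]).round(3))
print(robot.current_orientation(),robot.current_time())
E
```

```text
scene [[437.59931390265064, 0.0, 325.38372328954375], [0.0, 437.59931390265064, 237.20048478799026], [0.0, 0.0, 1.0]] [ 0.977 -0.323  0.989]
side [[482.6136544088857, 0.0, 321.4548723868565], [0.0, 482.6136544088857, 247.13296814008186], [0.0, 0.0, 1.0]] [ 0.364 -0.668  0.92 ]
[-1.79903956e+02 -1.99803969e-02  1.37377409e+01] 0.1
```

View pics/scene0.png

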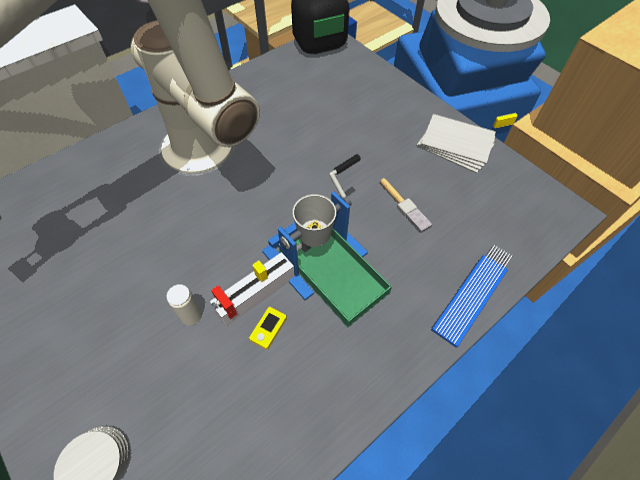

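View pics/side0.png

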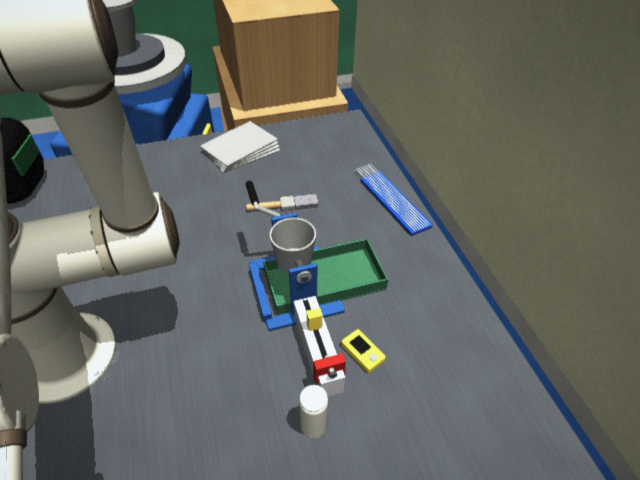

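The scene view shows the pot at (314,215), the sleeve at (347,164), the yellow grip at (260,270), the red collar at (223,301), the can at (182,303) and the magnet at (268,327). In the side view the sleeve is at (252,192), the pot rim at (293,235), the grip at (314,319), the collar at (329,366) and the can at (313,410).

```bash
cat > h.py <<'E'
from plant import robot, grip, planner, eyes, order
import cv2,numpy as np
def P(n):
    c=eyes.get_calibration(n); return c["K"]@np.c_[c["R"],c["t"]]
def tri(a,b):
    X=cv2.triangulatePoints(P("scene"),P("side"),np.float64(a),np.float64(b))[:,0]; return X[:3]/X[3]
def plane(n,uv,z):
    c=eyes.get_calibration(n); d=c["R"].T@np.linalg.solve(c["K"],[*uv,1]); o=-c["R"].T@c["t"]
    return o+d*(z-o[2])/d[2]
def blob(im,lo,hi,roi):
    x0,y0,x1,y1=roi; m=cv2.inRange(cv2.cvtColor(im[y0:y1,x0:x1],cv2.COLOR_BGR2HSV),lo,hi)
    cs,_=cv2.findContours(m,cv2.RETR_EXTERNAL,cv2.CHAIN_APPROX_NONE); c=max(cs,key=cv2.contourArea)
    return c[:,0]+np.array([x0,y0]), m
E
python3 - <<'E'
from h import *
S,D=cv2.imread("pics/scene0.png"),cv2.imread("pics/side0.png")
Y=((20,120,60),(35,255,255)); R=((0,150,60),(8,255,255)); K=((0,0,0),(180,255,50))
def cen(c): 
    m=cv2.moments(c); return np.array([m["m10"],m["m01"]])/m["m00"]
for nm,col,rs,rd in(("grip",Y,(245,255,275,290),(300,300,330,335)),("red",R,(205,280,245,325),(305,350,350,390)),("sleeve",K,(330,148,368,178),(240,175,262,208))):
    a,_=blob(S,*col,rs); b,_=blob(D,*col,rd)
    ca,cb=cen(a),cen(b); print(nm,ca.round(1),cb.round(1),tri(ca,cb).round(4), cv2.contourArea(a),cv2.contourArea(b))
    if nm=="sleeve":
        for n,c in(("scene",a),("side",b)):
            e=np.float32(cv2.boxPoints(cv2.minAreaRect(c))); print(n,e.tolist())
big=lambda im,x,y:cv2.resize(im[y:y+150,x:x+100],None,fx=4,fy=4,interpolation=cv2.INTER_CUBIC)
cv2.imwrite("pics/crop1.png",np.hstack([big(S,275,150),big(D,240,170)]))
cv2.imwrite("pics/crop2.png",np.hstack([big(S,205,220),big(D,270,265)]))
E
```

```text
grip [259.7 270.7] [314. 319.] [ 0.5227 -0.1217  0.0893] 174.0 250.5
red [224.1 301. ] [328.5 364.5] [ 0.5242 -0.2226  0.0715] 284.5 412.5
sleeve [347.2 163.6] [251.3 191.5] [0.4652 0.193  0.1876] 144.0 124.0
scene [[333.9662780761719, 168.14605712890625], [357.1573181152344, 153.65167236328125], [360.5842590332031, 159.13482666015625], [337.3932189941406, 173.62921142578125]]
side [[244.40000915527344, 182.2000274658203], [251.00001525878906, 180.00001525878906], [258.29998779296875, 201.90000915527344], [251.6999969482422, 204.1000213623047]]
```

View pics/crop1.png

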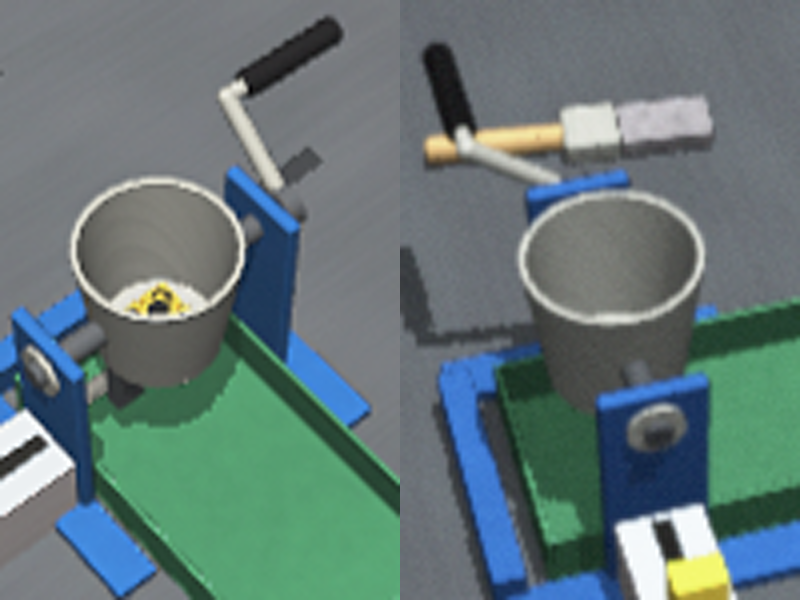

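View pics/crop2.png

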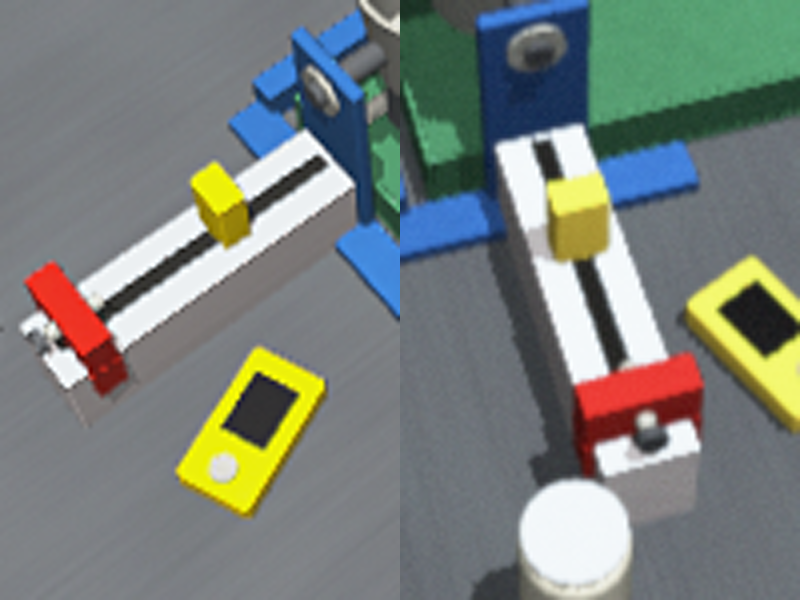

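Crop 1 (4x) shows the rim ellipse centred at scene (314.4,212.6) and side (292.8,234.8), with the sleeve clear of obstacles above the brush handle. Crop 2 shows the grip's top centre at scene ≈(260,266.5), the collar's top centre at scene ≈(222.5,298), and the screw pointing at the grip.

Run:
```python
from h import *
rim=tri((314.4,212.6),(292.8,234.8)); print("rim",rim, plane("scene",(314.4,212.6),.185),plane("side",(292.8,234.8),.185))
sl=tri((347.2,163.6),(251.3,191.5))
e1=tri((335.7,170.9),(255,203)); e2=tri((358.9,156.4),(247.7,181.1)); print("sleeve",sl,e1,e2,np.linalg.norm(e2-e1),np.degrees(np.arctan2(*(e2-e1)[:2])))
red=plane("scene",(222.5,298),.098); print("red",red)
gt=plane("scene",(260,266.5),.116);print("grip",gt)
g2=plane("side",(270+(580-400)/4,265+190/4),.116);print("gripside",g2)
ca=plane("scene",(178,294),.12);print("can",ca, plane("side",(313.5,397.5),.12)); 
o=(rim[:2]+plane("scene",(314.4,212.6),.185)[:2]+plane("side",(292.8,234.8),.185)[:2])/3
# yaw: stand points
src=np.array([[0,0],[-.057,.150]]);
a=np.degrees(np.arctan2(*(sl[:2]-o)[::-1])-np.arctan2(.150,-.057)); print("origin",o,"yaw sleeve",a)
for p in(red,gt,g2): print("yaw",np.degrees(np.arctan2(*(p[:2]-o)[::-1]))+90,np.linalg.norm(p[:2]-o))
```

```text
rim [0.52361847 0.04172426 0.17716374] [0.52783599 0.03840426 0.185     ] [0.52199481 0.03402649 0.185     ]
sleeve [0.46524236 0.19280533 0.18769525] [0.46525951 0.15549328 0.18564557] [0.4647873  0.23202454 0.18710761] 0.07654668132895612 -0.35352496578467385
red [ 0.53037267 -0.22597546  0.098     ]
grip [ 0.52750051 -0.1204627   0.116     ]
gripside [ 0.52412804 -0.12501251  0.116     ]
can [ 0.47246465 -0.29714037  0.12      ] [ 0.46952911 -0.30028448  0.12      ]
origin [0.52448309 0.03805167] yaw sleeve 0.14038821747892358
yaw 1.277868217699492 0.2640928098273559
yaw 1.0905279805885897 0.1585430918430204
yaw -0.12475440668993087 0.16306456716097578
```

Run:
```python
from h import *
grip(0.0,20)
O=[180,0,90.5]
robot.servo_line([.137,-.559,.32],feed=.3)
try: robot.movep([.527,-.080,.30],O)
except robot.Unreachable:
    O=[180,0,-89.5]; robot.movep([.527,-.080,.30],O)
robot.servo_line([.527,-.080,.092],O,feed=.12)
f0=robot.current_force(); print(O,robot.current_ee_pos(),f0)
y=-.080; log=[]
while y>-.190:
    y-= .002 if y>-.155 else .0005
    robot.servo_line([.527,y,.092],O,feed=.03)
    f=(robot.current_force()-f0)[1]; log.append((round(y,4),round(float(f),1)))
    if f>8: break
robot.sleep(.4)
print(log[::4],log[-5:],robot.current_force()-f0,robot.current_ee_pos(),robot.current_time())
cv2.imwrite("pics/lock.png",eyes.camera("scene")[200:350,160:360].repeat(3,0).repeat(3,1))
```

```text
[180, 0, 90.5] [ 0.52756872 -0.08021856  0.09275387] [-0.93133086 -0.07782479  0.5179179 ]
[(-0.082, 0.1), (-0.09, 0.5), (-0.098, 0.3), (-0.106, 1.0), (-0.114, 1.1), (-0.122, 1.7), (-0.13, 0.6), (-0.138, 1.2), (-0.146, 1.0), (-0.154, 0.4), (-0.1575, 2.0), (-0.1595, 1.4), (-0.1615, 1.9), (-0.1635, 2.1), (-0.1655, 1.2), (-0.1675, 2.5), (-0.1695, 1.7), (-0.1715, 2.1), (-0.1735, 2.0), (-0.1755, 1.5), (-0.1775, 1.3), (-0.1795, 8.1)] [(-0.1775, 1.3), (-0.178, 1.9), (-0.1785, 5.6), (-0.179, 6.5), (-0.1795, 8.1)] [1.25297382 8.81584508 2.11180011] [ 0.52698425 -0.17809176  0.09200671] 27.6917
```

View pics/lock.png

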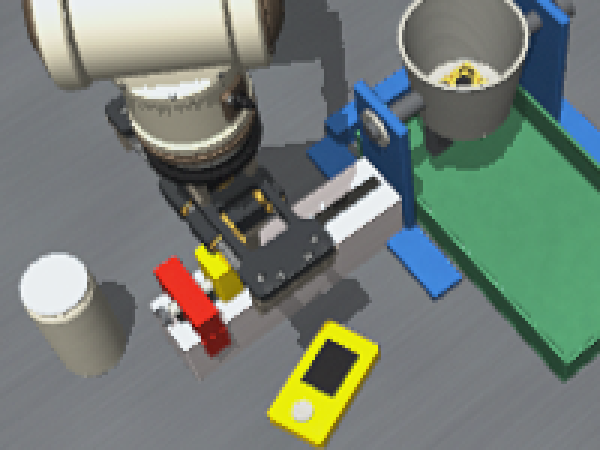

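The picture shows the lock grip touching the screw at about (218,272). The collar looks unmoved, and the stop was felt at about 7 N. Next is the crank.

Run:
```python
from h import *
O=[180,0,90.5]; T=robot.current_time
robot.servo_line([.527,-.165,.092],feed=.1)
robot.servo_line([.527,-.165,.28],feed=.25)
robot.movep([.4655,.196,.27],O); grip(0.6,30)
robot.servo_line([.4655,.196,.169],feed=.12)
f0=robot.current_force(); print("t",T()); grip(0,30)
print("w",robot.current_width()*92,robot.current_finger_force(),robot.current_force()-f0,robot.current_ee_pos(),T())
a0=np.radians(-50); A=lambda th:np.array([.4655+.075*(np.sin(a0+th)-np.sin(a0)),.196,.169+.075*(np.cos(a0+th)-np.cos(a0))])
for d in range(6,136,6):
    robot.servo_line(A(np.radians(d)),feed=.06)
    f=robot.current_force()-f0
    if d%18==0: print(d,f.round(1))
    if np.linalg.norm(f)>30: print("stop",d,f); break
robot.sleep(.4); print(T(),d,robot.current_ee_pos(),robot.current_width()*92)
cv2.imwrite("pics/tip.png",np.hstack([eyes.camera(n)[y:y+170,x:x+130] for n,x,y in(("scene",270,180),("side",260,200))]).repeat(3,0).repeat(3,1))
```

```text
t 32.2167
w 16.911292636805197 29.998331665992737 [-1.55156464 -1.19965789  1.47312627] [0.46531812 0.19598598 0.1690523 ] 32.875
18 [-1.8 -1.2  1.6]
36 [-1.1 -0.8  2.8]
54 [0.1 0.6 1.2]
72 [0.2 0.1 1.5]
90 [ 1.6  0.5 -0.2]
108 [ 1.9  0.8 -1.4]
126 [ 0.7  1.2 -2.5]
39.5083 132 [0.59708057 0.19604227 0.13108984] 17.00166772565753
```

View pics/tip.png

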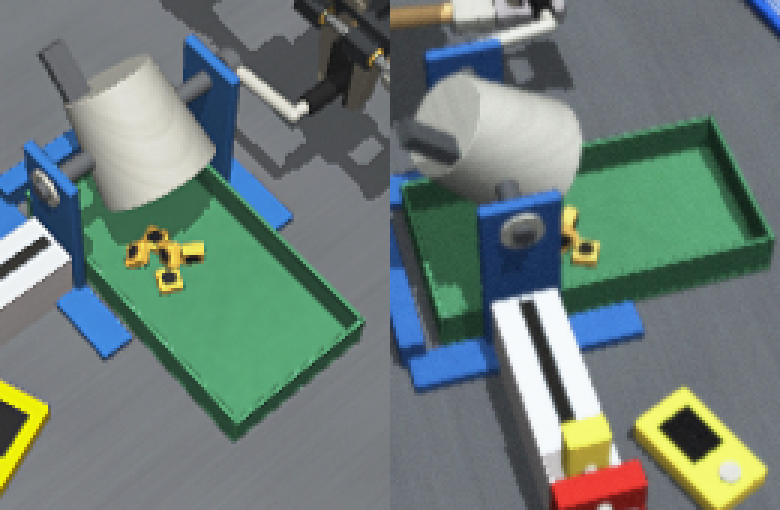

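The picture shows the pot tipped about 132° and all five nuts in the tray, at (135,253), (155,236), (170,257), (193,252) and (170,282). The lock is still at its screw, so I'll turn the pot back.

Run:
```python
from h import *
T=robot.current_time; f0=np.zeros(3)
a0=np.radians(-50); A=lambda th:np.array([.4655+.075*(np.sin(a0+th)-np.sin(a0)),.196,.169+.075*(np.cos(a0+th)-np.cos(a0))])
for d in [*range(126,-1,-6),-1,-2]:
    robot.servo_line(A(np.radians(d)),feed=.06)
    f=robot.current_force()
    if d%18==0 or d<0: print(d,f.round(1))
    if np.linalg.norm(f)>(30 if d>6 else 10): print("stop",d,f); break
grip(.6); robot.servo_line([*robot.current_ee_pos()[:2],.30],feed=.15)
robot.sleep(.3); print(T(),robot.current_force())
cv2.imwrite("pics/end.png",np.hstack([eyes.camera(n)[y:y+190,x:x+130] for n,x,y in(("scene",250,150),("side",240,180))]).repeat(3,0).repeat(3,1))
```

```text
126 [-5.   2.3  2.2]
108 [-4.4  3.2  1.8]
90 [-3.9  2.8  1.5]
72 [-3.1  2.2 -0.1]
54 [-1.5  2.8 -0.2]
36 [-1.5  2.2  1.3]
18 [-1.7  2.7  2.6]
0 [-1.8  2.5  4.2]
-1 [-2.6  1.9  8.1]
-2 [-1.3  1.  10. ]
stop -2 [-1.3345692   0.95277935  9.95706838]
48.3833 [ 0.0966057  -0.68335688 -0.46291834]
```

View pics/end.png

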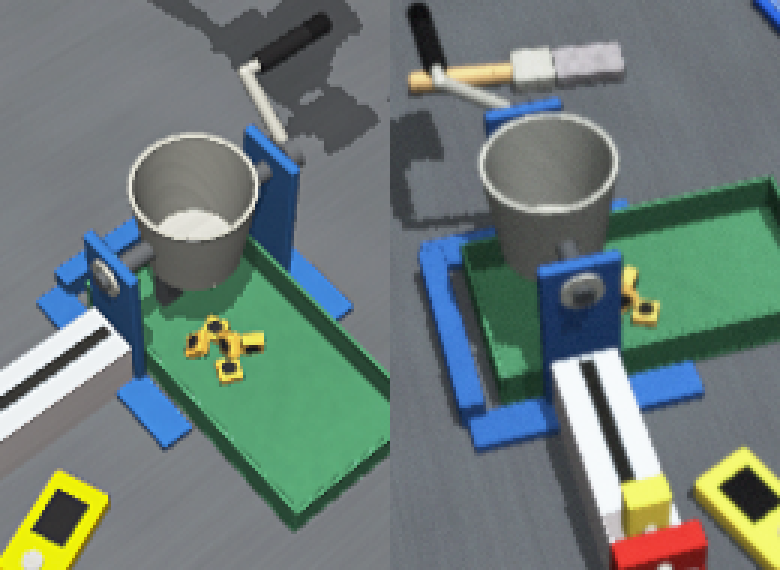

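The picture shows the pot upright and empty at (193,205), the nuts in the tray around (225,345), the lock at its screw, and the gripper clear.

```bash
python3 -c "
from plant import order
print(order.close_job())"
```

```text
the job is handed in; nothing more can be done
None
```

The job is handed in at about 48 s of the 70 s allowed: the lock is out at its stop (pressed with about 7 N), all five nuts are in the tray, and the pot is back upright with the arm clear; no verdict was shown.

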